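Press a slide carrier down and push it home under the leaf spring

ROBOT

A 6-joint arm with a two-finger parallel gripper is mounted at the origin on the work surface. World frame = base frame: x ahead of the robot, y to its left, z up, the work surface at z = 0. Lengths are in m, angles in rad, forces in N, time in s.
With the tool pointing down it reaches from about 0.375 to 0.9 m from the base axis. Payload 3.1 kg.
Tool frame: the origin (TCP) lies between the finger pads; the fingertips stand 11 mm ahead of it and the grasp point (between the pads) lies 8 mm behind it; z points along the fingers, y is the direction in which the jaws open and shut (so a half turn about z gives the same grasp; the last joint's range is limited). The gripper opens to 85 mm and grips with 20 to 120 N. Pads are 22 mm wide; open, the fingers measure 114 mm over their backs; the gripper's body (76 mm by 85 mm) begins 54 mm behind the grasp point. The pads swing forward as they close: fully open they stand 13 mm farther back than shut.
Start: joints at [1.038, 0.527, 1.433, -0, 1.181, -0.178], TCP at [0.216, 0.586, 0.242] pointing down, gripper open.
Joint ranges: [-3.08, 3.08], [-0.75, 2.2], [0.22, 2.44], [-1.43, 4.57], [0, 2.65], [-2.85, 2.85]. Speed limits (rad/s): [2.79, 2.79, 3.14, 3.14, 3.14, 3.14].

INTERFACE

Orientations are given as a unit quaternion [x, y, z, w].
In Python, from station import manip gives the robot as it stands.
- The arm moves only by the tool move_arm, never from a script. Its argument "deltas" is a list of rows, each a list of 5 numbers: the shift along the tool's x, y, z in units of 40 cm (1.0 is 40 cm), then the turn about the tool's z in units of 0.5 rad (1.0 is 0.5 rad), then the opening in per cent of the stroke, from 0 (shut) to 100 (fully open). In form: [[x, y, z, twist, grip], ...]. A call has exactly 8 rows; each row is the pose to reach, as a shift and turn from the pose commanded when the call began, along the tool's axes at that moment; what a row does not reach only later rows make up. A row lasts 1/12 s, in which the tool goes at most 41.7 mm and 7.16 degrees, less where a joint would pass 70% of its speed; a pose out of reach is approached as far as the arm can. A call with a number of a shift or a turn outside -1 to 1 is refused whole. A call with a gripper value outside its range is refused whole. The fingers move at their own pace and stop on an object; "force" is the grip in N (left out, the last holds). Time passes only in rows, so rows that repeat a pose let the fingers close, or fill a call up. It gives the time, the measured TCP pose, the force and the opening at its end, in the units of the state.
- manip.sense(): the state, without advancing time (a new reading comes with each control period).
- manip.snapshot(name): name is "scene" or "top" or "wrist"; returns (picture, depth): 420x560x3 uint8, red, green, blue; 420x560 float32, m along the optical axis (not along the pixel's ray), 0 where there is no reading.
- manip.get_calibration(name): a dict with "vfov" (degrees; the focal length in pixels is half the picture's height over the tangent of half this angle, whatever the lens; pixels are square), "cx", "cy" (the principal point, pixels), "pose" (4x4, takes a point from camera to world coordinates). Camera axes: x right, y down, z forward; pixel columns grow to the right and rows downward; lengths in m; the calibration is good to about 2 mm. A picture is of the moment at which its call begins: read the wrist's pose just before it. get_calibration takes no time and is no camera call; for the wrist camera it gives the pose at the moment of the call.
- manip.sign_off(): hands the job in, once; it reports no verdict.
The state is a dict: "t": time; "q": joint angles; "qd": joint speeds; "tau": joint torques, N m; "tcp_pos": TCP position; "tool_rot": TCP orientation; "force": force on the tool from outside, world axes, zero at the start; "ft_torque": the same for the moment, N m; "finger_gap": opening from 0.0 (shut) to 1.0 (fully open).
Only numpy, scipy, OpenCV 4.12 (cv2) and the standard library are available. Lean on these libraries where they do the work, as an engineer would, in place of code of your own. Each camera call takes 0.05 s, during which the arm holds its last target.

TASK

Load the microscope slide: with the fingertips on the black thumb pad of the white-fronted slide carrier, press it down hard against its sprung bed and, keeping it pressed flat, push it along the lane under the bridge and the leaf spring until its front is fully home against the red end stop and the bed has sprung up behind it. Only press and push the carrier, never lift it, then take the hand away, and leave the objectives, bottle, dish and slide box where they stand.

Things in the scene. Friction and masses are not known exactly. Their poses are not given: they have to be found in the camera images.
- stage: black loading stage fixed to the bench, 335 x 150 mm, 46 mm high over its rails, 56 mm over the bridge. Origin on the bench under the lane's centre line; +x is the way the carrier is pushed, z up. The lane, 88 mm wide, runs along x between two rails 18 mm wide: sprung bed from x = -167 to 2 mm, then a fixed floor 30 mm above the bench (bevelled entry edge) up to the stop
- carrier: slide carrier (white front, heavier bare-metal rear), loose plate 120 (x) x 84 (y) x 12 mm, 0.14 to 0.28 kg, slippery below (friction about 0.25), glass slide in front. Origin at the centre of its underside, +x its front, towards the bridge. Starts on the raised bed, underside 36 mm above the bench. Home, against the stop on the fixed floor, its origin is at x = 69 mm, z = 30 mm of the stage
- thumb_pad (a point): centre of the flat black thumb pad, on the carrier's top (12 mm above its underside), 42 mm behind the carrier's centre; the pad is 36 mm long (x) and its rear edge is the carrier's rear edge. Axes as the carrier's
- ridge (a point): middle of the foot of the orange thumb ridge's upright face, on the carrier's top, 24 mm behind the carrier's centre. The face is 70 mm wide, 8 mm high and looks to the rear, so that fingers on the pad can push against it; ahead of it the ridge slopes away over 10 mm. With the carrier home, the ridge still lies before the bridge
- carrier_front (a point): middle of the lower front edge of the carrier
- stop_face (a point): foot of the end stop's red face, at floor height on the lane's centre line, x = 129 mm of the stage; the stop is 18 mm high. Axes as the stage's
- bridge (a point): middle of the lower rear edge of the fixed black bridge bar that crosses the lane, 44 mm above the bench, from x = 64 to 76 mm of the stage. With the bed up, the carrier's top (48 mm) strikes the bar; pressed down flat (about 42 mm) it passes beneath
- bed (a joint): how far the sprung bed under the carrier is pressed down, m: 0 = up, 0.0055 = fully down, level with the fixed floor. The spring pushes up with 4 N at the top and 8 N at the bottom, and lifts the bed again behind the carrier once this has cleared it
- leaf (a joint): lift of the leaf spring, rad: 0 = hanging, nose 3 mm lower than the top of the pressed-down carrier; about 0.09 when it rides on the carrier, bearing on it with about 5 N. It swings up about the bridge
- leaf_nose (a point): underside of the rounded nose of the steel leaf spring, 39 mm above the bench when hanging. The leaf is 40 mm wide, fixed behind the bridge, and slopes down to this nose at x = 110 mm of the stage: the carrier's front lifts it by sliding under
- objective_blue: microscope objective with a blue barrel, 28 mm diameter, 48 mm tall, standing loose beside the stage; origin at the centre of its underside. Leave alone
- objective_red: microscope objective with a red barrel, 28 mm diameter, 48 mm tall, standing loose beside the stage; origin at the centre of its underside. Leave alone
- objective_gold: microscope objective with a gold barrel, 28 mm diameter, 48 mm tall, standing loose beside the stage; origin at the centre of its underside. Leave alone
- oil_bottle: small amber bottle with black cap, 32 mm diameter, 70 mm tall, loose beside the stage; origin at the centre of its underside. Leave alone
- dish: clear glass dish, 90 mm diameter, 18 mm tall, loose; origin at the centre of its underside. Leave alone
- slide_box: blue slide box 85 x 35 x 30 mm, loose; origin at the centre of its underside. Leave alone
There are look-alikes about, which are no part of the job. Leave any purple look-alike of the carrier alone.

How it is judged:
By the outcome, as a careful person would: the job done as asked, in the order asked, and still so for the second after the job is handed in, with the robot touching nothing.
It also fails if it takes over 64 s, if anything falls off the work surface, if the arm or the gripper's body presses on something with over 40 N, if the wrist force passes 120 N, or if a joint passes its speed limit or range.

## Working session

There is one attempt and no reset: what is moved stays moved. The work goes in short steps, Python scripts to look and compute and a tool call to move; the robot and the scene stay as the last step left them, time stands still between calls to the robot, and variables do not carry over. Pictures are saved under pics/ and viewed, and the job is handed in when it is done.

Besides the shell and the picture viewer there is one more tool, called after "Call:" by a JSON object that holds its "method" and its "body", one argument or row to a line. move_arm: Moves the arm, as the interface text tells. Its arguments: {"type":"object","properties":{"deltas":{"type":"array","items":{"type":"array","items":{"type":"number"}}},"force":{"type":"number"}},"required":["deltas"]}

```bash
mkdir -p pics
cat > h.py <<'E'
import numpy as np, cv2
from station import manip
def snap(n,f):
    c=manip.get_calibration(n); p,d=manip.snapshot(n)
    cv2.imwrite('pics/'+f+'.png',p[:,:,::-1]); np.savez('pics/'+f+'.npz',p=p,d=d,pose=np.array(c['pose']),v=c['vfov'],cx=c['cx'],cy=c['cy'])
    return p,d,c
def load(f):
    z=np.load('pics/'+f+'.npz'); return z
def ray(z,u,v,h):
    f=210/np.tan(np.radians(float(z['v'])/2)); d=np.array([(u-z['cx'])/f,(v-z['cy'])/f,1]); P=z['pose']
    w=P[:3,:3]@d; o=P[:3,3]; return o+w*(h-o[2])/w[2]
def dep(z,u,v):
    f=210/np.tan(np.radians(float(z['v'])/2)); k=z['d'][v,u]
    return z['pose'][:3,:3]@(np.array([(u-z['cx'])/f,(v-z['cy'])/f,1])*k)+z['pose'][:3,3]
E
python3 - <<'E'
from h import *
for n in ['scene','top','wrist']: snap(n,n+'0')
print(manip.sense())
for n in ['scene','top','wrist']: print(manip.get_calibration(n))
E
```

```text
{'t': 0.15, 'q': array([ 1.03848877e+00,  5.28269789e-01,  1.43362040e+00, -2.33905385e-05,
        1.18142218e+00, -1.78509113e-01]), 'qd': array([ 5.12207333e-04, -1.68724452e-03, -6.03211869e-03, -1.21408760e-03,
        7.84697352e-04, -9.45288975e-05]), 'tau': array([ 2.29017251e-04, -4.42741442e+01, -1.78274810e+01, -2.03050281e-04,
        5.58177911e-03, -2.48403342e-05]), 'tcp_pos': array([0.2162429 , 0.58581972, 0.24154392]), 'tool_rot': array([ 1.75973593e-01,  9.84394512e-01, -8.09884736e-04, -2.89067603e-04]), 'force': array([-0.2204977 , -0.08300963, -0.31209204]), 'ft_torque': array([-0.03245801,  0.01229644,  0.02197936]), 'finger_gap': 0.9985814144400229}
{'vfov': 48.059369672572686, 'cx': 267.6410127961148, 'cy': 204.9165530719151, 'pose': array([[ 0.10806152,  0.82471378, -0.55513051,  1.05033147],
       [ 0.99412544, -0.08621179,  0.06543804, -0.05639162],
       [ 0.00610886, -0.5589407 , -0.82918513,  0.73678855],
       [ 0.        ,  0.        ,  0.        ,  1.        ]])}
{'vfov': 54.328025392010375, 'cx': 284.758340680391, 'cy': 207.09865977889976, 'pose': array([[ 0.02533743, -0.99349774,  0.11099666,  0.50111854],
       [-0.99905006, -0.02910274, -0.03243476,  0.02357308],
       [ 0.03545416, -0.1100694 , -0.99329136,  0.82190772],
       [ 0.        ,  0.        ,  0.        ,  1.        ]])}
{'vfov': 59.781043659599675, 'cx': 283.8991754072226, 'cy': 213.7178953134263, 'pose': array([[ 0.34604837,  0.90343495,  0.25309252,  0.15206044],
       [ 0.93821534, -0.33276393, -0.09497444,  0.60934486],
       [-0.00158317,  0.27032103, -0.96276894,  0.37297746],
       [ 0.        ,  0.        ,  0.        ,  1.        ]])}
```

View pics/top0.png

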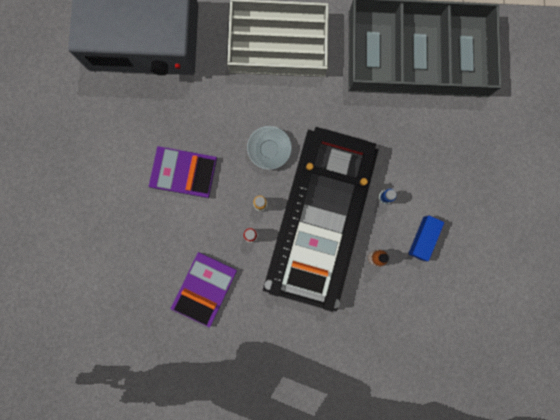

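View pics/scene0.png

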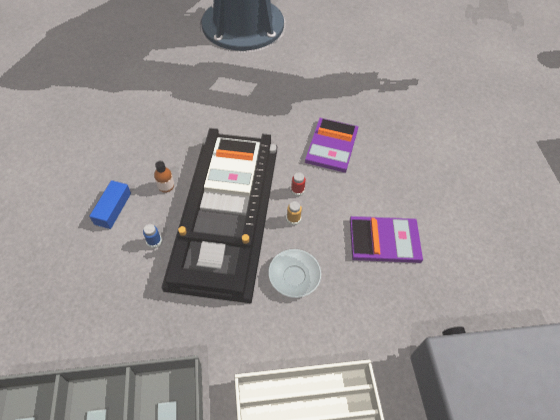

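View pics/wrist0.png

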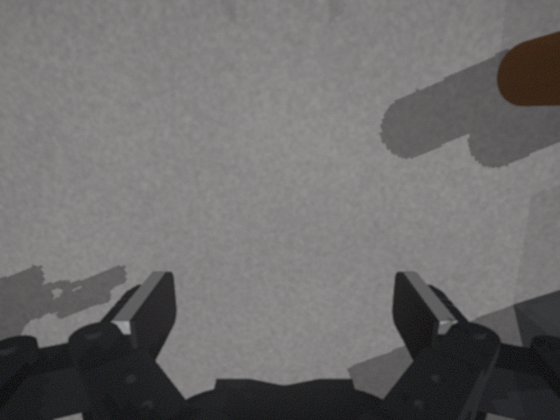

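Run:
```python
from h import *
for f,(x0,x1,y0,y1) in dict(top0=(250,390,120,315),scene0=(150,290,120,305)).items():
    p=load(f)['p'][y0:y1,x0:x1,::-1]; s=3
    cv2.imwrite(f'pics/{f}_c.png',cv2.resize(p,None,fx=s,fy=s,interpolation=cv2.INTER_CUBIC))
for f in ['top0','scene0']:
    z=load(f);p=z['p'].copy();hsv=cv2.cvtColor(p,cv2.COLOR_RGB2HSV)
    m=cv2.inRange(hsv,(3,180,140),(14,255,255)); 
    n,l,st,ce=cv2.connectedComponentsWithStats(m)
    for i in range(1,n):
        if st[i,4]>40:
            c=np.argwhere(l==i)[:,::-1].astype(np.float32); print(f,'orange',st[i],ce[i],cv2.boxPoints(cv2.minAreaRect(c)).tolist()); print(ray(z,*ce[i],.052))
    # white carrier
    m=cv2.inRange(hsv,(0,0,170),(179,45,255)); n,l,st,ce=cv2.connectedComponentsWithStats(m)
    for i in range(1,n):
        if st[i,4]>60: print(f,'white',st[i],ce[i],ray(z,*ce[i],.048))
z=load('top0')
print(dep(z,306,282),dep(z,320,248),dep(z,313,290))
```

```text
top0 orange [186 156  11  34 147] [191.27891156 172.65306122] [[185.84617614746094, 188.76922607421875], [192.50001525878906, 155.5], [196.7307891845703, 156.34616088867188], [190.0769500732422, 189.61538696289062]]
[0.64765406 0.17739192 0.052     ]
top0 orange [293 262  35  13 127] [309.40944882 268.28346457] [[292.0943298339844, 265.1698303222656], [293.0754699707031, 261.7358703613281], [327.6792297363281, 271.6226501464844], [326.6980895996094, 275.0566101074219]]
[ 0.47360321 -0.05051609  0.052     ]
top0 orange [182 291  33  18 139] [197.82733813 299.33093525] [[181.22625732421875, 293.63348388671875], [182.97738647460938, 289.9366455078125], [214.91629028320312, 305.06561279296875], [213.1651611328125, 308.762451171875]]
[0.41232174 0.15360477 0.052     ]
top0 white [ 228    0  100   68 2479] [285.25050424  38.18434853] [0.92659353 0.00591655 0.048     ]
top0 white [506   0  34   4 119] [523.1092437    1.35294118] [ 1.02860547 -0.48234685  0.048     ]
top0 white [228   2   4  59  95] [229.38947368  30.74736842] [0.93720483 0.11741308 0.048     ]
top0 white [ 283  223   58   6
[... 1139 characters left out ...]
[309 144  40  19 352] [328.51704545 152.48295455] [0.4812905  0.12657384 0.048     ]
scene0 white [200 192  45  21 655] [222.24732824 201.88549618] [ 0.5744087  -0.08124942  0.048     ]
scene0 white [393 219  20  39 506] [402.49802372 238.4743083 ] [0.68067806 0.21676058 0.048     ]
scene0 white [197 242  28  26 545] [211.01284404 254.21284404] [ 0.67678756 -0.10531718  0.048     ]
scene0 white [158 402  18  18 317] [166.6214511  410.68769716] [ 0.91060167 -0.17524421  0.048     ]
scene0 white [ 87 409  19  11 175] [ 96.02285714 414.62285714] [ 0.90539001 -0.27009726  0.048     ]
[ 0.4479929  -0.0449094   0.04886953] [ 0.51185401 -0.07026562  0.04781827] [ 0.43330631 -0.05861683  0.04566565]
```

View pics/top0_c.png

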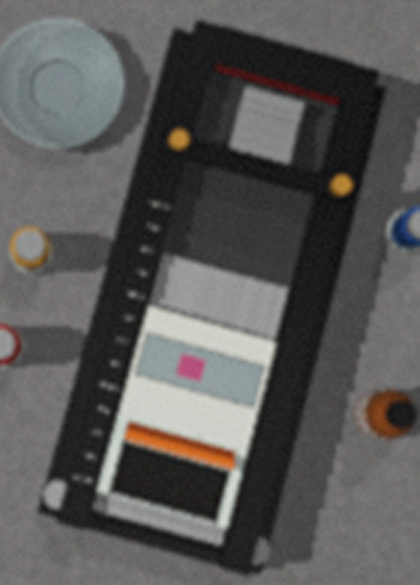

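View pics/scene0_c.png

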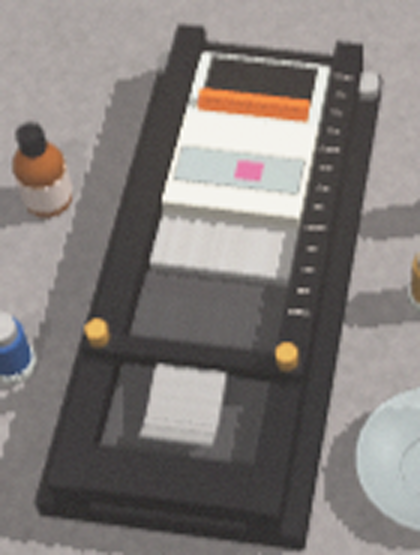

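Run:
```python
from h import *
z=load('top0');s=load('scene0')
def T(u,v,h): return ray(z,u/3+250-1/3,v/3+120-1/3,h)[:2]
def S(u,v,h): return ray(s,u/3+150-1/3,v/3+120-1/3,h)[:2]
def show(n,a): print(n,np.round(a,4))
for n,F,pts in [('top',T,dict(fl=(147,308,.048),fr=(277,342,.048),rl=(97,508,.048),padrl=(110,490,.048),padrr=(222,520,.048),rgL=(126,437,.048),rgR=(235,468,.048),stL=(218,68,.048),stR=(340,102,.048),knobL=(179,138,.062),knobR=(342,184,.062),stageFR=(383,75,.046),stageRL=(42,512,.046),stageRR=(248,573,.046))),
 ('scene',S,dict(fl=(302,217,.048),fr=(165,205,.048),rl=(328,68,.048),rr=(203,53,.048),padrl=(318,67,.048),padrr=(211,57,.048),rgL=(309,99,.056),rgR=(203,91,.056),knobL=(287,353,.062),knobR=(96,330,.062)))]:
    for k,v in pts.items(): show(n+' '+k,F(*v))
```

```text
top fl [ 0.5593 -0.0288]
top fr [ 0.54   -0.1117]
top rl [ 0.4341 -0.0005]
top padrl [ 0.4453 -0.0082]
top padrr [ 0.4284 -0.0784]
top rgL [ 0.4781 -0.0174]
top rgR [ 0.4606 -0.0861]
top stL [ 0.7164 -0.0716]
top stR [ 0.6966 -0.1513]
top knobL [ 0.6664 -0.0458]
top knobR [ 0.6402 -0.1496]
top stageFR [ 0.7161 -0.1799]
top stageRL [0.4307 0.0336]
top stageRR [ 0.3962 -0.0954]
scene fl [ 0.5581 -0.0299]
scene fr [ 0.5408 -0.1111]
scene rl [ 0.4421 -0.0029]
scene rr [ 0.4209 -0.0825]
scene padrl [ 0.4406 -0.0092]
scene padrr [ 0.4249 -0.0775]
scene rgL [ 0.4736 -0.0179]
scene rgR [ 0.4602 -0.0837]
scene knobL [ 0.6589 -0.0467]
scene knobR [ 0.6331 -0.151 ]
```

Call:
{"method": "move_arm", "body": {
  "deltas": [
    [-0.06, -0.07, 0, -0.03, 35],
    [-0.13, -0.15, 0, -0.06, 35],
    [-0.2, -0.23, 0, -0.1, 35],
    [-0.27, -0.31, 0, -0.14, 35],
    [-0.34, -0.39, 0, -0.18, 35],
    [-0.41, -0.47, 0, -0.22, 35],
    [-0.48, -0.56, 0, -0.22, 35],
    [-0.54, -0.64, 0, -0.22, 35]
  ]
}}

```text
t: 0.82
tcp_pos: [0.3288, 0.2758, 0.2423]
tool_rot: [0.121, 0.993, 0.0, 0.0]
force: [0.8, 0.6, 0.3]
finger_gap: 0.348
```

```bash
cat >> h.py <<'E'
from scipy.spatial.transform import Rotation as Ro
O=np.array([.5815,-.081]);yaw=np.radians(-14);U=np.array([np.cos(yaw),np.sin(yaw)]);N=np.array([-U[1],U[0]])
def st():
    s=manip.sense(); R=Ro.from_quat(s['tool_rot']).as_matrix(); d=s['tcp_pos'][:2]-O
    print('t',round(s['t'],2),'tcp',s['tcp_pos'].round(4),'stage x,y',(d@U).round(4),(d@N).round(4),'toolx ang',np.degrees(np.arctan2(R[1,0],R[0,0])).round(2),'z',R[:,2].round(3),'F',s['force'].round(1),'Fu',(s['force'][:2]@U).round(1),'gap',round(s['finger_gap'],3))
    return s,R
def to(x,y,z):
    s,R=st(); t=np.r_[O+x*U+y*N,z]; print('delta units',(R.T@(t-s['tcp_pos'])/.4).round(3))
E
python3 -c "
from h import *
to(-.136,0,.13)"
```

```text
t 0.82 tcp [0.3288 0.2758 0.2423] stage x,y -0.3315 0.2851 toolx ang 166.07 z [ 0.  0. -1.] F [0.8 0.6 0.3] Fu 0.6 gap 0.348
delta units [-0.488 -0.713  0.281]
```

Call:
{"method": "move_arm", "body": {
  "deltas": [
    [-0.06, -0.09, 0, 0, 35],
    [-0.12, -0.18, 0.02, 0, 35],
    [-0.18, -0.27, 0.06, 0, 35],
    [-0.24, -0.36, 0.1, 0, 35],
    [-0.3, -0.45, 0.15, 0, 35],
    [-0.36, -0.54, 0.2, 0, 35],
    [-0.42, -0.63, 0.24, 0, 35],
    [-0.488, -0.713, 0.28, 0, 35]
  ]
}}

```text
t: 1.48
tcp_pos: [0.4365, -0.0197, 0.1413]
tool_rot: [0.122, 0.993, 0.0, -0.001]
force: [-0.2, 0.3, -0.1]
finger_gap: 0.353
```

Call:
{"method": "move_arm", "body": {
  "deltas": [
    [0, 0, 0, 0, 35],
    [0, 0, 0, 0, 35],
    [0, 0, 0, 0, 35],
    [0, 0, 0, 0, 35],
    [0, 0, 0, 0, 35],
    [0, 0, 0, 0, 35],
    [0, 0, 0, 0, 35],
    [0, 0, 0, 0, 35]
  ]
}}

```text
t: 2.15
tcp_pos: [0.4369, -0.0171, 0.1426]
tool_rot: [0.121, 0.993, -0.0, 0.0]
force: [-0.9, -0.4, -0.0]
finger_gap: 0.351
```

```bash
python3 -c "
from h import *
to(-.136,0,.075)
snap('wrist','w1');snap('scene','s1')"
```

```text
t 2.15 tcp [ 0.4369 -0.0171  0.1426] stage x,y -0.1558 0.027 toolx ang 166.11 z [ 0.001 -0.    -1.   ] F [-0.9 -0.4 -0. ] Fu -0.8 gap 0.351
delta units [-0.049 -0.068  0.169]
```

View pics/w1.png

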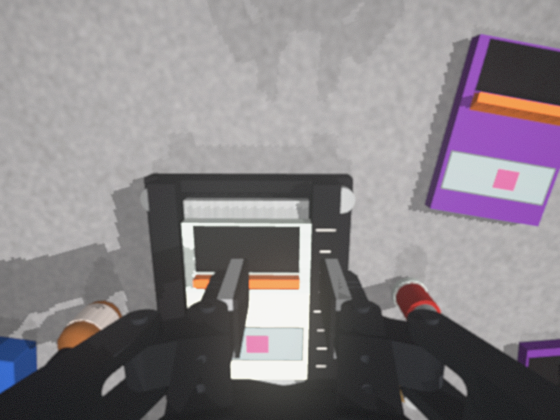

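View pics/s1.png

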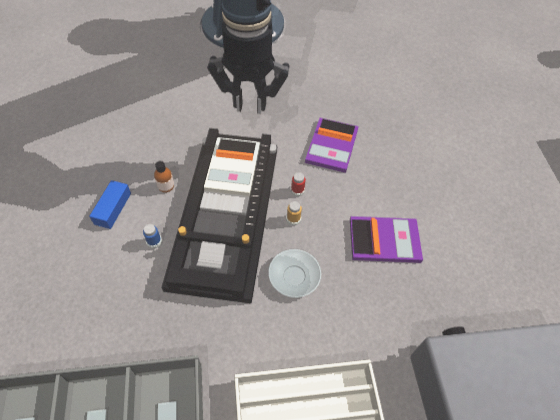

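Run:
```python
from h import *
z=load('w1')
for n,u,v,h in [('rl',311,222,.048),('rr',183,224,.048),('padrl',299,227,.048),('padrr',193,227,.048),('ridgeL',299,277,.050),('ridgeR',194,278,.05)]:
    p=ray(z,u,v,h)[:2]; d=p-O; print(n,p.round(4),(d@U).round(4),(d@N).round(4))
```

```text
rl [ 0.4417 -0.0006] -0.1551 0.0441
rr [ 0.4231 -0.0814] -0.1536 -0.0387
padrl [ 0.4431 -0.009 ] -0.1517 0.0364
padrr [ 0.4266 -0.0758] -0.1515 -0.0324
ridgeL [ 0.4767 -0.0169] -0.1172 0.0368
ridgeR [ 0.4605 -0.0854] -0.1163 -0.0335
```

Call:
{"method": "move_arm", "body": {
  "deltas": [
    [-0.01, -0.01, 0.02, 0, 35],
    [-0.02, -0.025, 0.04, 0, 35],
    [-0.03, -0.04, 0.06, 0, 35],
    [-0.04, -0.055, 0.08, 0, 35],
    [-0.049, -0.068, 0.1, 0, 35],
    [-0.049, -0.068, 0.13, 0, 35],
    [-0.049, -0.068, 0.15, 0, 35],
    [-0.049, -0.068, 0.16, 0, 35]
  ]
}}

```text
t: 2.92
tcp_pos: [0.4487, -0.0492, 0.0766]
tool_rot: [0.122, 0.993, 0.0, -0.001]
force: [-0.6, 0.5, -0.2]
finger_gap: 0.349
```

Call:
{"method": "move_arm", "body": {
  "deltas": [
    [0, 0.004, 0.01, 0, 35],
    [0, 0.004, 0.02, 0, 35],
    [0, 0.004, 0.03, 0, 35],
    [0, 0.004, 0.035, 0, 35],
    [0, 0.004, 0.04, 0, 35],
    [0, 0.004, 0.043, 0, 35],
    [0, 0.004, 0.046, 0, 35],
    [0, 0.004, 0.046, 0, 35]
  ]
}}

```text
t: 3.58
tcp_pos: [0.4498, -0.0474, 0.0598]
tool_rot: [0.122, 0.993, -0.0, 0.0]
force: [0.2, -0.7, -0.1]
finger_gap: 0.35
```

```bash
python3 -c "
from h import *
st()
snap('wrist','w2')"
```

```text
t 3.58 tcp [ 0.4498 -0.0474  0.0598] stage x,y -0.136 0.0008 toolx ang 166.04 z [ 0. -0. -1.] F [ 0.2 -0.7 -0.1] Fu 0.4 gap 0.35
```

View pics/w2.png

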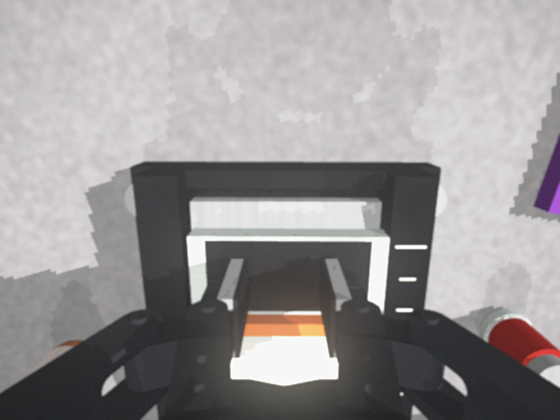

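Call:
{"method": "move_arm", "body": {
  "deltas": [
    [0, 0, 0.002, 0, 35],
    [0, 0, 0.005, 0, 35],
    [0, 0, 0.007, 0, 35],
    [0, 0, 0.01, 0, 35],
    [0, 0, 0.012, 0, 35],
    [0, 0, 0.015, 0, 35],
    [0, 0, 0.015, 0, 35],
    [0, 0, 0.015, 0, 35]
  ]
}}

```text
t: 4.3
tcp_pos: [0.4499, -0.0475, 0.0539]
tool_rot: [0.122, 0.993, -0.0, 0.0]
force: [-0.0, -0.4, 4.3]
finger_gap: 0.35
```

Call:
{"method": "move_arm", "body": {
  "deltas": [
    [0, 0, 0.003, 0, 35],
    [0, 0, 0.005, 0, 35],
    [0, 0, 0.008, 0, 35],
    [0, 0, 0.01, 0, 35],
    [0, 0, 0.013, 0, 35],
    [0, 0, 0.015, 0, 35],
    [0, 0, 0.015, 0, 35],
    [0, 0, 0.015, 0, 35]
  ]
}}

```text
t: 4.97
tcp_pos: [0.4498, -0.0474, 0.0522]
tool_rot: [0.121, 0.993, -0.0, 0.002]
force: [-5.3, 1.7, 50.5]
finger_gap: 0.352
```

Call:
{"method": "move_arm", "body": {
  "deltas": [
    [0, 0, -0.003, 0, 35],
    [0, 0, -0.005, 0, 35],
    [0, 0, -0.005, 0, 35],
    [0, 0, -0.005, 0, 35],
    [0, 0, -0.005, 0, 35],
    [0, 0, -0.005, 0, 35],
    [0, 0, -0.005, 0, 35],
    [0, 0, -0.005, 0, 35]
  ]
}}

```text
t: 5.63
tcp_pos: [0.4499, -0.0474, 0.0525]
tool_rot: [0.121, 0.993, -0.0, 0.001]
force: [-3.7, 0.5, 32.8]
finger_gap: 0.353
```

```bash
python3 -c "
from h import *
st()
snap('wrist','w3');snap('scene','s3')
z=load('s3')['p'][60:320,130:330,::-1]
cv2.imwrite('pics/s3c.png',cv2.resize(z,None,fx=2.3,fy=2.3,interpolation=cv2.INTER_CUBIC))"
```

```text
t 5.63 tcp [ 0.4499 -0.0474  0.0525] stage x,y -0.1358 0.0007 toolx ang 166.05 z [ 0.002 -0.001 -1.   ] F [-3.7  0.5 32.8] Fu -3.7 gap 0.353
```

View pics/w3.png

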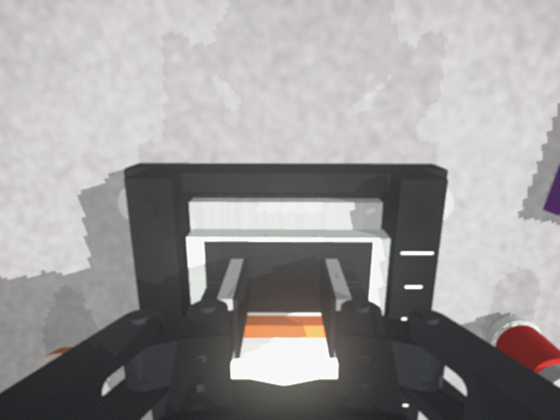

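View pics/s3c.png

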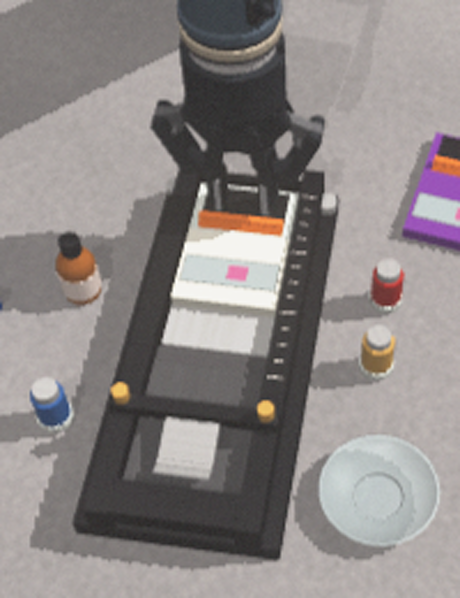

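Run:
```python
from h import *
for f in ['w2','w3']:
    z=load(f)
    for u,v in [(196,260),(196,290),(380,260),(380,290),(285,260),(285,340),(285,370),(415,270),(285,215)]: print(f,(u,v),dep(z,u,v).round(4))
```

```text
w2 (196, 260) [ 0.4335 -0.0823  0.0467]
w2 (196, 290) [ 0.4464 -0.0861  0.0481]
w2 (380, 260) [ 0.4517 -0.0065  0.0482]
w2 (380, 290) [ 0.4653 -0.009   0.0487]
w2 (285, 260) [ 0.442  -0.0454  0.0484]
w2 (285, 340) [ 0.4797 -0.0547  0.0483]
w2 (285, 370) [ 0.496  -0.0587  0.0472]
w2 (415, 270) [0.4614 0.0079 0.0453]
w2 (285, 215) [ 0.4264 -0.0415  0.0355]
w3 (196, 260) [ 0.4327 -0.0814  0.0421]
w3 (196, 290) [ 0.4462 -0.0858  0.0417]
w3 (380, 260) [ 0.4519 -0.0065  0.0407]
w3 (380, 290) [ 0.4651 -0.0091  0.0418]
w3 (285, 260) [ 0.4417 -0.0453  0.0421]
w3 (285, 340) [ 0.479  -0.0545  0.0423]
w3 (285, 370) [ 0.4953 -0.0586  0.0411]
w3 (415, 270) [0.4575 0.0059 0.0454]
w3 (285, 215) [ 0.426  -0.0414  0.0304]
```

Call:
{"method": "move_arm", "body": {
  "deltas": [
    [-0.005, 0, 0, 0, 35],
    [-0.012, 0, 0, 0, 35],
    [-0.02, 0, 0, 0, 35],
    [-0.03, 0, 0, 0, 35],
    [-0.04, 0, 0, 0, 35],
    [-0.05, 0, 0, 0, 35],
    [-0.06, 0, 0, 0, 35],
    [-0.07, 0, 0, 0, 35]
  ]
}}

```text
t: 6.4
tcp_pos: [0.4743, -0.0531, 0.0526]
tool_rot: [0.121, 0.993, 0.0, -0.002]
force: [-7.9, 1.5, 34.5]
finger_gap: 0.352
```

```bash
python3 -c "
from h import *
st()"
```

```text
t 6.4 tcp [ 0.4743 -0.0531  0.0526] stage x,y -0.1108 0.0011 toolx ang 166.07 z [-0.004  0.001 -1.   ] F [-7.9  1.5 34.5] Fu -8.0 gap 0.352
```

Call:
{"method": "move_arm", "body": {
  "deltas": [
    [-0.01, 0, 0, 0, 35],
    [-0.02, 0, 0, 0, 35],
    [-0.03, 0, 0, 0, 35],
    [-0.04, 0, 0, 0, 35],
    [-0.05, 0, 0, 0, 35],
    [-0.06, 0, 0, 0, 35],
    [-0.07, 0, 0, 0, 35],
    [-0.08, 0, 0, 0, 35]
  ]
}}

```text
t: 7.07
tcp_pos: [0.5064, -0.0612, 0.0528]
tool_rot: [0.121, 0.993, 0.0, -0.001]
force: [-7.4, 1.6, 30.7]
finger_gap: 0.35
```

```bash
python3 -c "
from h import *
st()
snap('wrist','w4');snap('scene','s4')
z=load('s4')['p'][60:320,130:330,::-1]
cv2.imwrite('pics/s4c.png',cv2.resize(z,None,fx=2.3,fy=2.3,interpolation=cv2.INTER_CUBIC))"
```

```text
t 7.07 tcp [ 0.5064 -0.0612  0.0528] stage x,y -0.0777 0.001 toolx ang 166.07 z [-0.002  0.001 -1.   ] F [-7.4  1.6 30.7] Fu -7.6 gap 0.35
```

View pics/s4c.png

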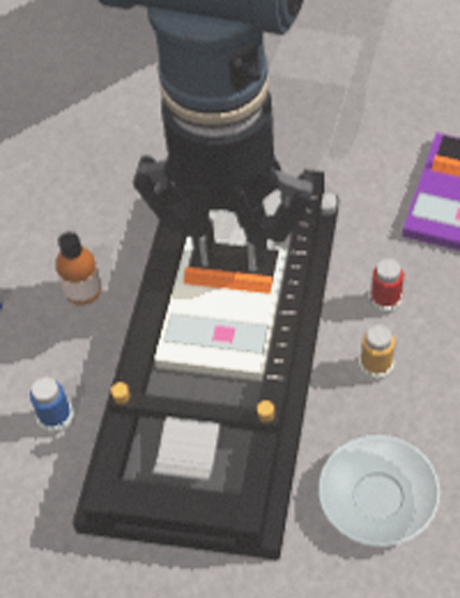

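View pics/w4.png

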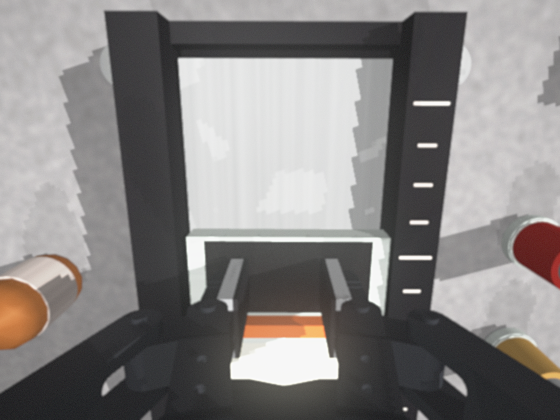

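Call:
{"method": "move_arm", "body": {
  "deltas": [
    [-0.01, 0, 0, 0, 35],
    [-0.02, 0, 0, 0, 35],
    [-0.03, 0, 0, 0, 35],
    [-0.04, 0, 0, 0, 35],
    [-0.05, 0, 0, 0, 35],
    [-0.06, 0, 0, 0, 35],
    [-0.07, 0, 0, 0, 35],
    [-0.08, 0, 0, 0, 35]
  ]
}}

```text
t: 7.83
tcp_pos: [0.5382, -0.0692, 0.0529]
tool_rot: [0.121, 0.993, -0.0, -0.001]
force: [-6.2, 1.4, 27.7]
finger_gap: 0.351
```

```bash
python3 -c "
from h import *
st()"
```

```text
t 7.83 tcp [ 0.5382 -0.0692  0.0529] stage x,y -0.0449 0.0009 toolx ang 166.06 z [-0.001  0.    -1.   ] F [-6.2  1.4 27.7] Fu -6.4 gap 0.351
```

Call:
{"method": "move_arm", "body": {
  "deltas": [
    [-0.01, 0, 0.001, 0, 35],
    [-0.02, 0, 0.002, 0, 35],
    [-0.03, 0, 0.002, 0, 35],
    [-0.04, 0, 0.002, 0, 35],
    [-0.05, 0, 0.002, 0, 35],
    [-0.06, 0, 0.002, 0, 35],
    [-0.07, 0, 0.002, 0, 35],
    [-0.08, 0, 0.002, 0, 35]
  ]
}}

```text
t: 8.5
tcp_pos: [0.5699, -0.0772, 0.0529]
tool_rot: [0.121, 0.993, -0.0, 0.0]
force: [-6.4, 1.9, 29.4]
finger_gap: 0.346
```

```bash
python3 -c "
from h import *
st()
snap('wrist','w5');snap('scene','s5')
z=load('s5')['p'][60:320,130:330,::-1]
cv2.imwrite('pics/s5c.png',cv2.resize(z,None,fx=2.3,fy=2.3,interpolation=cv2.INTER_CUBIC))"
```

```text
t 8.5 tcp [ 0.5699 -0.0772  0.0529] stage x,y -0.0122 0.0009 toolx ang 166.06 z [ 0. -0. -1.] F [-6.4  1.9 29.4] Fu -6.6 gap 0.346
```

View pics/s5c.png

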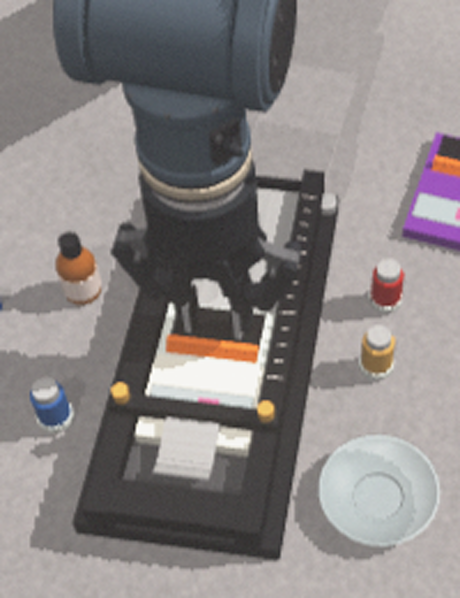

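View pics/w5.png

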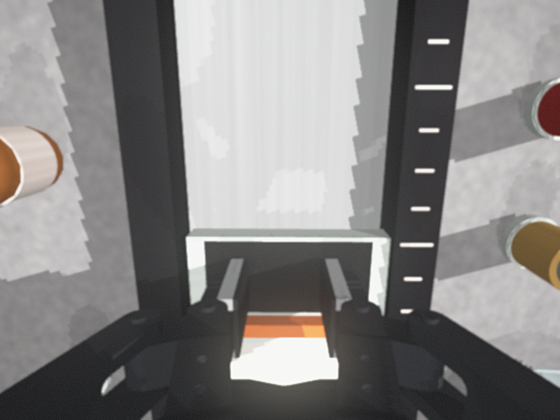

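Call:
{"method": "move_arm", "body": {
  "deltas": [
    [-0.01, 0, 0.001, 0, 35],
    [-0.02, 0, 0.001, 0, 35],
    [-0.03, 0, 0.001, 0, 35],
    [-0.04, 0, 0.001, 0, 35],
    [-0.05, 0, 0.001, 0, 35],
    [-0.06, 0, 0.001, 0, 35],
    [-0.065, 0, 0.001, 0, 35],
    [-0.07, 0, 0.001, 0, 35]
  ]
}}

```text
t: 9.27
tcp_pos: [0.5946, -0.0832, 0.0528]
tool_rot: [0.121, 0.993, 0.0, -0.003]
force: [-13.9, 2.6, 36.3]
finger_gap: 0.349
```

```bash
python3 -c "
from h import *
st()"
```

```text
t 9.27 tcp [ 0.5946 -0.0832  0.0528] stage x,y 0.0132 0.001 toolx ang 166.08 z [-0.006  0.001 -1.   ] F [-13.9   2.6  36.3] Fu -14.1 gap 0.349
```

Call:
{"method": "move_arm", "body": {
  "deltas": [
    [-0.005, 0, -0.001, 0, 35],
    [-0.01, 0, -0.001, 0, 35],
    [-0.015, 0, -0.001, 0, 35],
    [-0.02, 0, -0.001, 0, 35],
    [-0.025, 0, -0.001, 0, 35],
    [-0.03, 0, -0.001, 0, 35],
    [-0.035, 0, -0.001, 0, 35],
    [-0.04, 0, -0.001, 0, 35]
  ]
}}

```text
t: 9.93
tcp_pos: [0.6112, -0.0874, 0.0525]
tool_rot: [0.121, 0.993, 0.0, -0.002]
force: [-7.2, 2.3, 25.4]
finger_gap: 0.351
```

```bash
python3 -c "
from h import *
st()
snap('wrist','w6');snap('scene','s6')
z=load('s6')['p'][60:320,130:330,::-1]
cv2.imwrite('pics/s6c.png',cv2.resize(z,None,fx=2.3,fy=2.3,interpolation=cv2.INTER_CUBIC))"
```

```text
t 9.93 tcp [ 0.6112 -0.0874  0.0525] stage x,y 0.0304 0.001 toolx ang 166.07 z [-0.003  0.001 -1.   ] F [-7.2  2.3 25.4] Fu -7.5 gap 0.351
```

View pics/s6c.png

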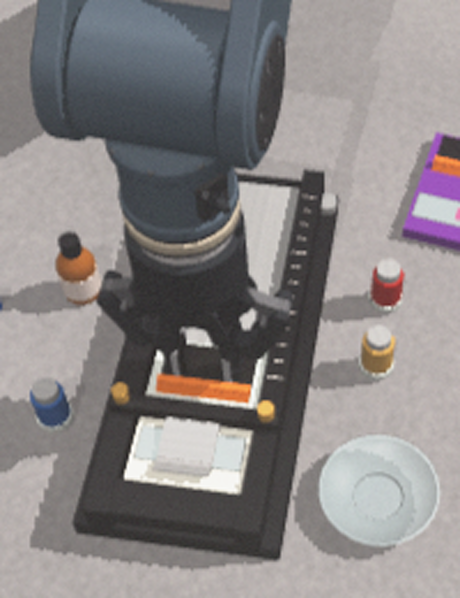

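View pics/w6.png

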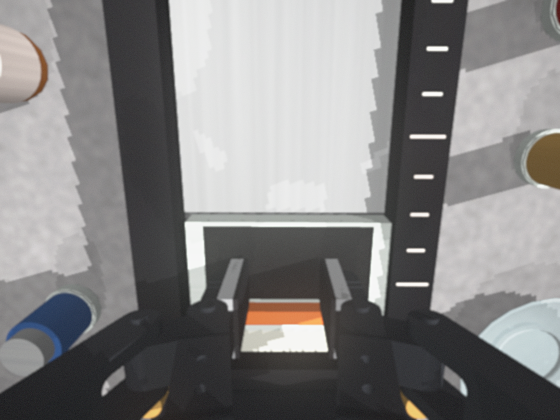

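Call:
{"method": "move_arm", "body": {
  "deltas": [
    [-0.004, 0, 0, 0, 35],
    [-0.008, 0, 0, 0, 35],
    [-0.012, 0, 0, 0, 35],
    [-0.016, 0, 0, 0, 35],
    [-0.02, 0, 0, 0, 35],
    [-0.02, 0, 0, 0, 35],
    [-0.02, 0, 0, 0, 35],
    [-0.02, 0, 0, 0, 35]
  ]
}}

```text
t: 10.7
tcp_pos: [0.6155, -0.0884, 0.0525]
tool_rot: [0.121, 0.993, 0.001, -0.006]
force: [-13.3, 1.7, 30.9]
finger_gap: 0.346
```

Run:
```python
from h import *
st()
snap('wrist','w7')
z=load('w6')
for u,v in [(185,215),(391,217)]:
  d=ray(z,u,v,.042)[:2]-O; print(d@U,d@N)
```

```text
t 10.7 tcp [ 0.6155 -0.0884  0.0525] stage x,y 0.0348 0.001 toolx ang 166.07 z [-0.011  0.003 -1.   ] F [-13.3   1.7  30.9] Fu -13.3 gap 0.346
0.0025078557447456534 -0.03939451272263712
0.0032152578776006593 0.043938673908157325
```

View pics/w7.png

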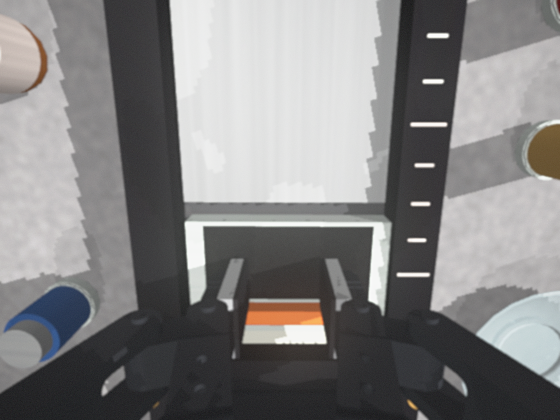

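Call:
{"method": "move_arm", "body": {
  "deltas": [
    [-0.003, 0, 0, 0, 35],
    [-0.006, 0, 0, 0, 35],
    [-0.009, 0, 0, 0, 35],
    [-0.012, 0, 0, 0, 35],
    [-0.015, 0, 0, 0, 35],
    [-0.015, 0, 0, 0, 35],
    [-0.015, 0, 0, 0, 35],
    [-0.015, 0, 0, 0, 35]
  ]
}}

```text
t: 11.42
tcp_pos: [0.6157, -0.0885, 0.0525]
tool_rot: [0.121, 0.993, 0.001, -0.012]
force: [-23.8, 2.6, 39.4]
finger_gap: 0.35
```

Run:
```python
from h import *
st()
snap('wrist','w8');snap('scene','s8');snap('top','t8')
z=load('s8')['p'][60:320,130:330,::-1]
cv2.imwrite('pics/s8c.png',cv2.resize(z,None,fx=2.3,fy=2.3,interpolation=cv2.INTER_CUBIC))
z=load('t8')['p'][110:320,240:400,::-1]
cv2.imwrite('pics/t8c.png',cv2.resize(z,None,fx=2.8,fy=2.8,interpolation=cv2.INTER_CUBIC))
```

```text
t 11.42 tcp [ 0.6157 -0.0885  0.0525] stage x,y 0.035 0.001 toolx ang 166.11 z [-0.024  0.006 -1.   ] F [-23.8   2.6  39.4] Fu -23.7 gap 0.35
```

View pics/w8.png

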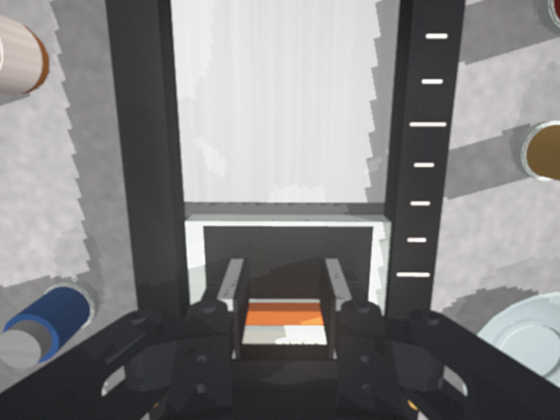

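View pics/s8c.png

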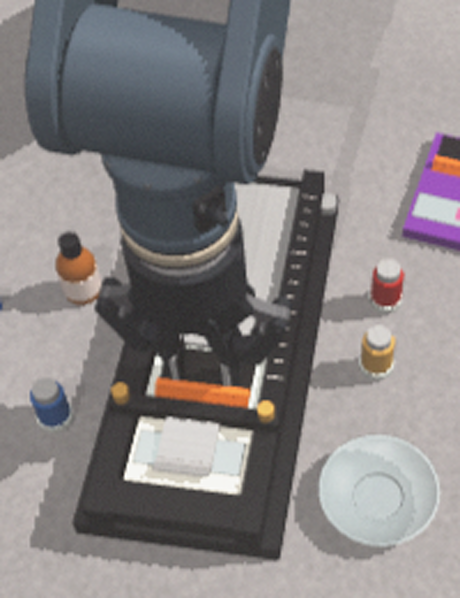

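View pics/t8c.png

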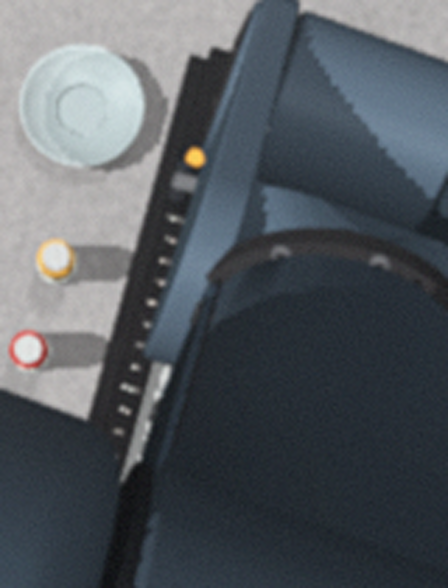

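Call:
{"method": "move_arm", "body": {
  "deltas": [
    [0.006, 0, 0, 0, 35],
    [0.012, 0, 0, 0, 35],
    [0.018, 0, 0, 0, 35],
    [0.02, 0, -0.002, 0, 35],
    [0.02, 0, -0.004, 0, 35],
    [0.02, 0, -0.006, 0, 35],
    [0.02, 0, -0.006, 0, 35],
    [0.02, 0, -0.006, 0, 35]
  ]
}}

```text
t: 12.23
tcp_pos: [0.6154, -0.0884, 0.0526]
tool_rot: [0.121, 0.993, 0.0, -0.004]
force: [-8.8, 1.2, 15.7]
finger_gap: 0.344
```

```bash
python3 -c "
from h import *
st()
"
```

```text
t 12.23 tcp [ 0.6154 -0.0884  0.0526] stage x,y 0.0347 0.001 toolx ang 166.06 z [-0.007  0.002 -1.   ] F [-8.8  1.2 15.7] Fu -8.8 gap 0.344
```

Call:
{"method": "move_arm", "body": {
  "deltas": [
    [0.003, 0, -0.001, 0, 35],
    [0.006, 0, -0.002, 0, 35],
    [0.008, 0, -0.003, 0, 35],
    [0.01, 0, -0.004, 0, 35],
    [0.012, 0, -0.005, 0, 35],
    [0.014, 0, -0.008, 0, 35],
    [0.015, 0, -0.012, 0, 35],
    [0.015, 0, -0.02, 0, 35]
  ]
}}

```text
t: 12.9
tcp_pos: [0.6123, -0.0878, 0.0589]
tool_rot: [0.122, 0.993, 0.0, -0.001]
force: [0.3, 0.3, -0.3]
finger_gap: 0.354
```

Run:
```python
from h import *
st()
snap('wrist','w9')
```

```text
t 12.9 tcp [ 0.6123 -0.0878  0.0589] stage x,y 0.0315 0.0008 toolx ang 166.03 z [-0.001  0.    -1.   ] F [ 0.3  0.3 -0.3] Fu 0.2 gap 0.354
```

View pics/w9.png

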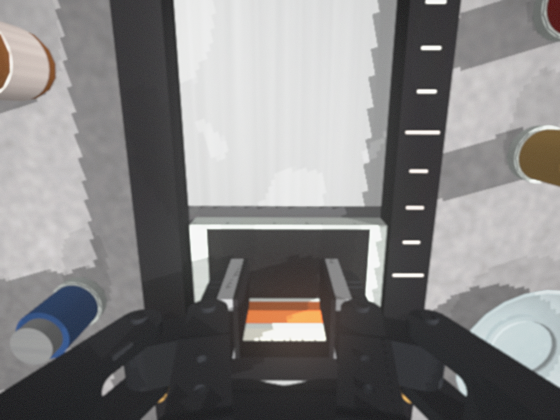

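Hand is free; raise it and back it away from over the stage to check.

Call:
{"method": "move_arm", "body": {
  "deltas": [
    [0, 0, -0.04, 0, 35],
    [0, 0, -0.1, 0, 35],
    [0, 0, -0.17, 0, 35],
    [0, 0, -0.24, 0, 35],
    [0.05, 0, -0.3, 0, 35],
    [0.12, 0, -0.36, 0, 35],
    [0.2, 0, -0.4, 0, 35],
    [0.28, 0, -0.42, 0, 35]
  ]
}}

```text
t: 13.62
tcp_pos: [0.5044, -0.0611, 0.2299]
tool_rot: [0.122, 0.993, -0.001, 0.003]
force: [0.3, -0.4, -0.4]
finger_gap: 0.351
```

Call:
{"method": "move_arm", "body": {
  "deltas": [
    [0, 0.1, 0, 0, 35],
    [0, 0.2, 0, 0, 35],
    [0, 0.3, 0, 0, 35],
    [0, 0.4, 0, 0, 35],
    [0, 0.5, 0, 0, 35],
    [0, 0.6, 0, 0, 35],
    [0, 0.65, 0, 0, 35],
    [0, 0.65, 0, 0, 35]
  ]
}}

```text
t: 14.28
tcp_pos: [0.5676, 0.1959, 0.2276]
tool_rot: [0.119, 0.993, 0.001, 0.001]
force: [0.7, -0.6, 0.1]
finger_gap: 0.349
```

Run:
```python
from h import *
st()
snap('scene','s10');snap('top','t10')
z=load('s10')['p'][110:310,140:300,::-1]
cv2.imwrite('pics/s10c.png',cv2.resize(z,None,fx=3,fy=3,interpolation=cv2.INTER_CUBIC))
z=load('t10')['p'][120:315,250:390,::-1]
cv2.imwrite('pics/t10c.png',cv2.resize(z,None,fx=3,fy=3,interpolation=cv2.INTER_CUBIC))
```

```text
t 14.28 tcp [0.5676 0.1959 0.2276] stage x,y -0.0804 0.2653 toolx ang 166.31 z [ 0.002  0.002 -1.   ] F [ 0.7 -0.6  0.1] Fu 0.9 gap 0.349
```

View pics/t10c.png

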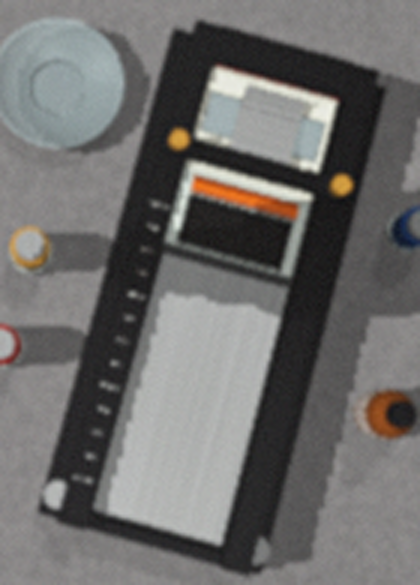

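View pics/s10c.png

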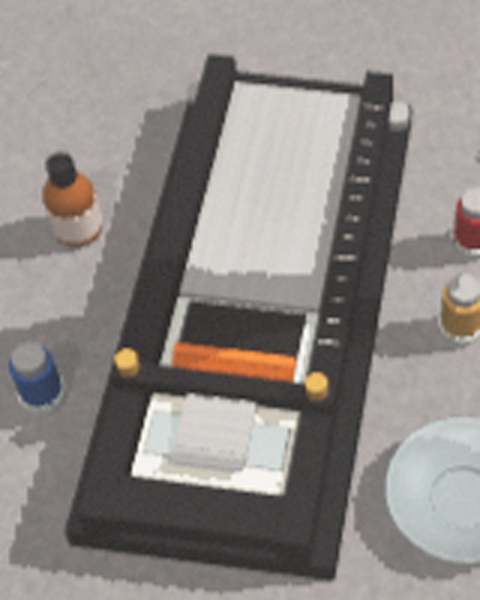

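View pics/t10.png

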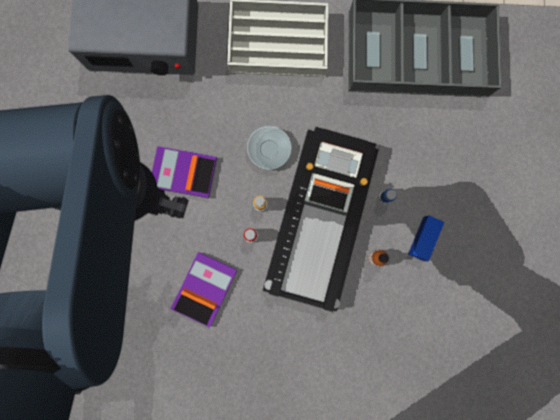

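Run:
```python
from h import *
z=load('t10')
def T(u,v,h):
    d=ray(z,u/3+250-1/3,v/3+120-1/3,h)[:2]-O; return (d@U).round(4),(d@N).round(4)
print('front',T(215,68,.042),T(338,100,.042)); print('rear',T(166,240,.042),T(290,275,.042)); print('ridge',T(190,193,.042),T(297,219,.042))
d=z['d']
def med(u,v): return np.median([dep(z,a,b)[2] for a in range(u-2,u+3) for b in range(v-2,v+3)])
for n,(u,v) in dict(bed=(312,255),bed2=(310,230),bed3=(305,285),pad=(327,196),front=(325,165),front2=(355,170),leaf=(340,158),rail=(287,240)).items(): print(n,round(med(u,v),4))
```

```text
front (np.float64(0.1299), np.float64(0.0434)) (np.float64(0.1314), np.float64(-0.0397))
rear (np.float64(0.0119), np.float64(0.0447)) (np.float64(0.0116), np.float64(-0.0381))
ridge (np.float64(0.0456), np.float64(0.0377)) (np.float64(0.048), np.float64(-0.0334))
bed 0.0356
bed2 0.0355
bed3 0.0357
pad 0.0416
front 0.0424
front2 0.0418
leaf 0.0472
rail 0.045
```

Call:
{"method": "move_arm", "body": {
  "deltas": [
    [0, 0, 0, 0, 35],
    [0, 0, 0, 0, 35],
    [0, 0, 0, 0, 35],
    [0, 0, 0, 0, 35],
    [0, 0, 0, 0, 35],
    [0, 0, 0, 0, 35],
    [0, 0, 0, 0, 35],
    [0, 0, 0, 0, 35]
  ]
}}

```text
t: 15.05
tcp_pos: [0.5669, 0.1912, 0.2274]
tool_rot: [0.122, 0.993, -0.0, -0.0]
force: [-0.1, 0.3, -0.5]
finger_gap: 0.349
```

```bash
python3 -c "
from h import *
st(); print(manip.sign_off())"
```

```text
t 15.05 tcp [0.5669 0.1912 0.2274] stage x,y -0.0801 0.2606 toolx ang 166.02 z [-0. -0. -1.] F [-0.1  0.3 -0.5] Fu -0.2 gap 0.349
the job is handed in; nothing more can be done
None
```

The carrier is loaded. I pressed it flat, pushed it under the bridge and leaf spring until it met the red stop, then took the hand clear and handed in at about 15 s.

**Forces:** I held it down with about 25–40 N while pushing. The first press briefly reached 50 N through the fingertips, more than I meant, so I eased off before pushing. At the stop the push force rose to 24 N with only about 0.2 mm of movement.

**Last checks, from the top camera:**
- **Carrier front:** at stage x of about 130–131 mm, against 129 mm for the stop face. That agrees within the 2 mm calibration error.
- **Carrier rear:** at about 12 mm, where 9 mm was expected. The wrist camera put it at about 8 mm, so the two views differ by about 4 mm.
- **Heights:** the carrier's top is at 42 mm, so it lies flat on the fixed floor. The bed is back up at 36 mm, and the leaf rides on the carrier.
- **Everything else:** by eye, the objectives, bottle, dish, slide box and purple look-alikes stand where they were. I did not measure them.

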